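# Counting cup onto its drying peg

## Task

In this small-parts storeroom the rinsed steel counting cup lies on its side on the wire drainer. Turn it mouth down over the bare drying peg, keep hold of it until it is lowered all the way, then let go so that it stands upside down with its rim flat on the round tray. Leave the cup that is already drying on the other peg alone.

Things in the scene. Friction and masses are not known exactly. Their poses are not given: they have to be found in the camera images.
- cup_center (a point): The cup to move: plain steel, round, straight, 50 mm outside diameter, 80 mm long, wall 3 mm, closed end 4 mm, about 0.12 kg. Point on its axis, half-way (40 mm from either end). x axis: from closed end to open mouth. At first it lies level, x axis within 0.55 rad of world +x (mouth away from the robot). Held across its sides by a tool tilted 45 degrees, half a turn about the tool axis turns it mouth down.
- drainer: Fixed low white plate, 150 x 110 x 8 mm, on the table, with two 8 mm steel rails along its x axis, 32 mm apart, 92 mm long, tops 40 mm above the table, on which the cup lies lengthwise, its axis 60 mm above the table. The cup's sides overhang the rails and are free. Origin: centre of the plate's underside; x as the cup's x at the start.
- free_peg_foot (a point): The bare peg: grey plastic, upright, 16 mm diameter, rounded tip, 55 mm tall above its fixed white round tray (110 mm diameter, 12 mm thick). Point on the peg's axis at the tray's top face, where the cup's rim comes to rest; z up. A cup standing mouth down there has its centre 40 mm above this point.
- dry_cup_center (a point): A second cup, the same size, already standing mouth down over the other, similar peg, 16 cm or more from the bare peg; not to be moved. Point on its axis, half-way up; z up; its top is 40 mm above.
Things that resemble listed ones, but are neither listed nor needed, are in the scene too. Leave any blue or yellow look-alike of the part that bears cup_center alone.

How it is judged:
By the outcome, as a careful person would: the job done as asked, in the order asked, and still so for the second after the job is handed in, with the robot touching nothing.
It also fails if it takes over 38 s, if anything falls off the work surface, if the arm or the gripper's body presses on something with over 40 N, if the wrist force passes 120 N, or if a joint passes its speed limit or range.

## Robot

A 6-joint arm with a two-finger parallel gripper is mounted at the origin on the work surface. World frame = base frame: x ahead of the robot, y to its left, z up, the work surface at z = 0. Lengths are in m, angles in rad, forces in N, time in s.
With the tool pointing down it reaches from about 0.3 to 0.875 m from the base axis. Payload 6.4 kg.
Tool frame: the origin (TCP) lies midway between the tips of the shut fingers; the grasp point (between the pads) lies 19 mm behind it; z points along the fingers, y is the line along which they close (so a half turn about z gives the same grasp; the last joint's range is limited). The gripper opens to 88 mm and grips with 3 to 60 N. Pads are 18 mm wide; open, the fingers measure 123 mm over their backs; the gripper's body (75 mm by 187 mm) begins 45 mm behind the grasp point.
Start: joints at [-1.358, 0.181, 1.607, -0, 1.354, -0.206], TCP at [0.234, -0.525, 0.239] pointing down, gripper open.
Joint ranges: [-2.99, 2.99], [-0.89, 2.07], [0.3, 2.58], [-1.14, 4.28], [0, 2.63], [-3.12, 3.12]. Speed limits (rad/s): [2.57, 2.57, 3.01, 3.14, 3.14, 3.14].

## Interface

Orientations are given as a unit quaternion [w, x, y, z].
In Python, from cell import sense, get_image, close_job, find_in gives the robot as it stands. The module is installed in compiled form; this text tells all that it offers.
- The arm moves only by the shell command python3 -m pendant 'ROWS' [OPENING] [FORCE]. ROWS is JSON, a list of rows, each a list of 4 numbers: the shift along the world's x, y, z in units of 30 mm (1.0 is 30 mm), then the turn about the world's z in units of 6 degrees (1.0 is 6 degrees). A call has 1 to 20 rows; each row is the pose to reach, as a shift and turn from the pose commanded when the call began; what a row does not reach only later rows make up. A row lasts 1/10 s, in which the tool goes at most 50 mm and 8.59 degrees, less where a joint would pass 70% of its speed; a pose out of reach is approached as far as the arm can. A call with a gripper value outside its range is refused whole. OPENING is the gripper command: -1 is shut, 1 is fully open, values between are in proportion, set as the call begins (- or left out, the last holds). The fingers move at their own pace and stop on an object; FORCE is the grip in N (left out, the last holds). Time passes only in rows, so rows that repeat a pose let the fingers close. It gives the time, the measured TCP pose, the force, the opening and the grip force at its end, in the units of the state.
- sense(): the state, without advancing time (a new reading comes with each control period).
- get_image(name): name is "scene" or "top" or "wrist"; returns a dict with "frame" (384x512x3 uint8, blue, green, red), "z_map" (384x512 float32, m along the optical axis (not along the pixel's ray), 0 where there is no reading), "mtx" (3x3 intrinsics, pixels), "eye" and "attitude" of the camera in the world. Camera axes: x right, y up, looking along -z (the intrinsics and any distortion apply to the point x, -y, -z); pixel columns grow to the right and rows downward; lengths in m; the calibration is good to about 2 mm. A picture is of the moment at which its call begins.
- close_job(): hands the job in; it is judged then, once.
Trained networks look in a picture, given as the dict that the camera call returned (one of the last four; its "shot" number tells which), for a name from the list of things; names that differ only in an ending like _2 or _b are one class to them, and where a whole thing is asked for, a point or a joint stands for the part that bears it (a point fixed in the world has none). Each returns a list of dicts, best first, with "confidence" (0 to 1); they miss things now and then, are a little off and sometimes report something else, mostly with a low value. They report only what shows in the picture. A call takes as long as a camera call. They do not tell look-alikes from the thing itself.
- find_in(label, picture): "extent" ([left, top, right, bottom] in pixels, round what is visible of it).
The state is a dict: "clock": time; "joint_positions": joint angles; "joint_vel": joint speeds; "joint_efforts": joint torques, N m; "tool_pos": TCP position; "tcp_rot": TCP orientation; "contact_force": force on the tool from outside, world axes, zero at the start; "moment": the same for the moment, N m; "gripper_width": opening from 0.0 (shut) to 1.0 (fully open); "finger_force": force on a finger pad.
Only numpy, scipy, OpenCV 4.12 (cv2) and the standard library are available. Lean on these libraries where they do the work, as an engineer would, in place of code of your own. Each camera call takes 0.05 s, during which the arm holds its last target. There are 200 camera calls.

## Working session

There is one attempt and no reset: what is moved stays moved. The work goes in short steps, Python scripts to look and compute and a shell command to move; the robot and the scene stay as the last step left them, time stands still between calls to the robot, and variables do not carry over. Pictures are saved under pics/ and viewed, at most 10 in all, crops included, and the job is handed in when it is done.

```bash
mkdir -p pics
cat > h.py <<'E'
import numpy as np, cv2
from cell import *
from scipy.spatial.transform import Rotation as R
def Rm(a):
    a=np.array(a,float)
    return a if a.shape==(3,3) else R.from_quat(a[[1,2,3,0]]).as_matrix()
def cloud(p):
    z=p["z_map"].astype(float); K=np.array(p["mtx"]); v,u=np.mgrid[:z.shape[0],:z.shape[1]]
    c=np.stack([(u-K[0,2])/K[0,0]*z,-(v-K[1,2])/K[1,1]*z,-z],-1)
    w=c@Rm(p["attitude"]).T+np.array(p["eye"]); w[z<=0]=np.nan
    return w
E
python3 - <<'E'
from h import *
print({k:np.round(v,3).tolist() for k,v in sense().items()})
for n in["scene","top"]:
    p=get_image(n); w=cloud(p); cv2.imwrite(f"pics/{n}0.png",p["frame"]); print(n,[k for k in p],p["eye"],p.get("dist"))
    for l in["cup_center","drainer","free_peg_foot","dry_cup_center"]:
        for d in find_in(l,p)[:4]:
            e=np.array(d["extent"]); a,b,c,f=np.clip(e,0,511).astype(int); q=w[b:f+1,a:c+1].reshape(-1,3); q=q[q[:,2]>.02]
            print(l,e.round(),round(d["confidence"],2),np.nanmedian(q,0).round(3) if len(q) else None, np.nanmax(q[:,2]).round(3) if len(q) else None)
E
```

```text
{'clock': 0.0, 'joint_positions': [-1.358, 0.182, 1.608, 0.0, 1.354, -0.206], 'joint_vel': [0.002, -0.001, -0.001, -0.0, 0.001, -0.0], 'joint_efforts': [-0.001, -43.387, -34.185, 0.07, 0.039, -0.0], 'tool_pos': [0.234, -0.525, 0.238], 'tcp_rot': [-0.001, 0.978, 0.208, 0.0], 'contact_force': [0.731, 0.447, -0.069], 'moment': [-0.003, 0.012, 0.007], 'finger_force': 0.0, 'gripper_width': 1.003}
scene ['frame', 'z_map', 'mtx', 'eye', 'attitude', 'shot'] [1.3859818  0.39751767 1.16088408] None
cup_center [110. 165. 140. 192.] 0.78 [ 0.648 -0.399  0.044] 0.057
cup_center [164. 166. 181. 196.] 0.68 [ 0.606 -0.25   0.077] 0.089
cup_center [179. 140. 205. 159.] 0.56 [ 0.428 -0.298  0.042] 0.057
drainer [151. 169. 194. 213.] 0.71 [ 0.608 -0.247  0.073] 0.089
free_peg_foot [306. 240. 349. 273.] 0.77 [0.584 0.254 0.051] 0.07
dry_cup_center [271. 193. 292. 222.] 0.91 [0.534 0.083 0.082] 0.097
top ['frame', 'z_map', 'mtx', 'eye', 'attitude', 'shot'] [ 0.36807497 -0.05404142  0.97331015] None
cup_center [390. 124. 413. 161.] 0.84 [ 0.639 -0.402  0.047] 0.055
cup_center [324. 146. 358. 182.] 0.79 [ 0.584 -0.249  0.081] 0.088
cup_center [341. 220. 382. 256.] 0.78 [ 0.418 -0.302  0.046] 0.054
drainer [299. 128. 371. 201.] 0.59 [ 0.587 -0.249  0.081] 0.088
free_peg_foot [104. 151. 146. 195.] 0.63 [0.575 0.25  0.057] 0.07
dry_cup_center [186. 183. 211. 204.] 0.62 [0.514 0.073 0.092] 0.098
```

Run:
```python
from h import *
a=get_image("scene");b=get_image("top");
A=cv2.resize(a["frame"][120:300,80:380],(798,479),interpolation=cv2.INTER_CUBIC);cv2.imwrite("pics/s1.png",A)
B=cv2.resize(b["frame"][100:270,80:430],(798,388),interpolation=cv2.INTER_CUBIC);cv2.imwrite("pics/t1.png",B)
for n,p,bx in(("scene",a,(140,155,205,220)),("top",b,(295,120,375,205))):
    w=cloud(p)[bx[1]:bx[3],bx[0]:bx[2]].reshape(-1,3)
    q=w[w[:,2]>.062]; c=q[:,:2].mean(0); U,S,V=np.linalg.svd(q[:,:2]-c); d=V[0]*np.sign(V[0][0]); t=(q[:,:2]-c)@d; n_=(q[:,:2]-c)@[-d[1],d[0]]
    print(n,len(q),c,d,np.degrees(np.arctan2(d[1],d[0])),"ext",c+d*(t.max()+t.min())/2,np.ptp(t),np.ptp(n_), q[:,2].max(), c+np.array([-d[1],d[0]])*(n_.max()+n_.min())/2)
    q=w[(w[:,2]>.004)&(w[:,2]<.014)]; r=cv2.minAreaRect((q[:,:2]*1000).astype(np.float32)); print("plate",r)
for n,p,bx in(("scene",a,(300,230,355,280)),("top",b,(98,145,152,200))):
    w=cloud(p)[bx[1]:bx[3],bx[0]:bx[2]].reshape(-1,3)
    q=w[(w[:,2]>.006)&(w[:,2]<.02)]; print("tray",cv2.minEnclosingCircle((q[:,:2]*1000).astype(np.float32)),np.median(q[:,2])); q=w[w[:,2]>.045]; print("peg",q.mean(0),len(q))
```

```text
scene 333 [ 0.59170023 -0.24965374] [0.95174696 0.3068839 ] 17.871540064043092 ext [ 0.66467175 -0.22612461] 0.24163307324983377 0.059900510106279004 0.10401792067129256 [ 0.59367868 -0.25578957]
plate ((578.5331420898438, -279.4717712402344), (276.2215270996094, 211.22576904296875), 31.660890579223633)
top 760 [ 0.58772316 -0.24994717] [0.91663996 0.39971387] 23.560292203192038 ext [ 0.58882538 -0.24946653] 0.08094257663875021 0.04763551551263723 0.08913714215590807 [ 0.58892166 -0.25269561]
plate ((603.3929443359375, -253.40945434570312), (190.82518005371094, 212.00071716308594), 88.94852447509766)
tray ((586.3671264648438, 234.26693725585938), 93.7490234375) 0.01180347535755677
peg [0.58184322 0.25392555 0.05988768] 43
tray ((583.5512084960938, 267.9223937988281), 70.14092254638672) 0.012209991976818713
peg [0.57652668 0.25183205 0.06135452] 54
```

View pics/s1.png

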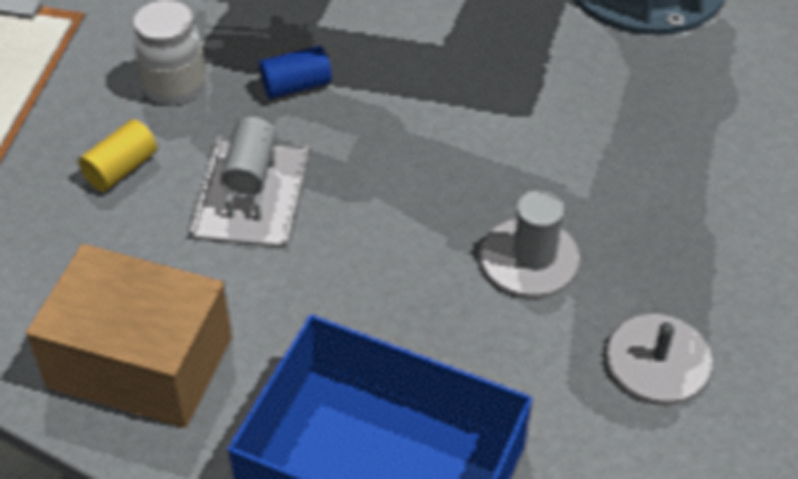

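View pics/t1.png

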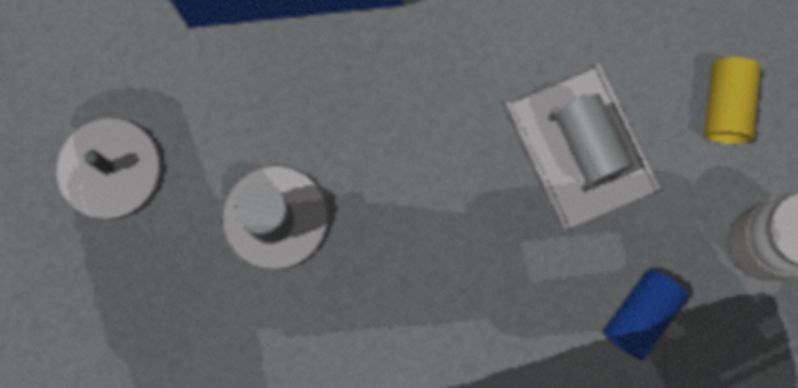

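The pictures show the steel cup on the drainer at about (595,138) in the top crop, with its mouth toward the upper left. The bare peg's tray is at (108,167) and the occupied peg at (270,212). Both look-alikes are well clear. The tool yaw already matches the cup's 24°. I can only turn about world z, so I plan to grip near the closed end and let the mouth swing down.

```bash
python3 -m pendant '[[11,8.8,-1.6,0],[11,8.8,-1.6,0],[11,8.8,-1.6,0],[11,8.8,-1.6,0],[11,8.8,-1.6,0],[11,8.8,-1.6,0],[11,8.8,-1.6,0],[11,8.8,-1.6,0],[11,8.8,-1.6,0],[11,8.8,-1.6,0],[11,8.8,-1.6,0],[11,8.8,-1.6,0]]' 1 3
python3 - <<'E'
from h import *
p=get_image("wrist"); cv2.imwrite("pics/w1.png",p["frame"]); w=cloud(p).reshape(-1,3)
w=w[np.linalg.norm(w[:,:2]-[.589,-.251],axis=1)<.06]; w=w[(w[:,2]<.095)]
print(p["eye"],len(w))
q=w[w[:,2]>.066]
r=cv2.minAreaRect((q[:,:2]*1000).astype(np.float32)); print(r)
c=q.mean(0); U,S,V=np.linalg.svd(q[:,:2]-c[:2],full_matrices=False); print(c,V[0],q[:,2].max(),np.degrees(np.arctan(V[0][1]/V[0][0])))
s=sense(); print(Rm(s["tcp_rot"]).round(3))
E
```

```text
clock: 1.8
tool_pos: [0.5631, -0.2623, 0.1909]
tcp_rot: [0.0, 0.978, 0.207, -0.0]
contact_force: [-0.1, -0.2, 0.5]
gripper_width: 1.003
finger_force: 0.0
[ 0.63144719 -0.23186111  0.33674094] 9916
((588.7355346679688, -253.90060424804688), (80.0518798828125, 47.8660888671875), 22.67303466796875)
[ 0.59019695 -0.25280131  0.08016982] [-0.92338962 -0.38386405] 0.0864294644887662 22.573237215851513
[[ 0.914  0.405 -0.   ]
 [ 0.405 -0.914 -0.   ]
 [-0.     0.    -1.   ]]
```

View pics/w1.png

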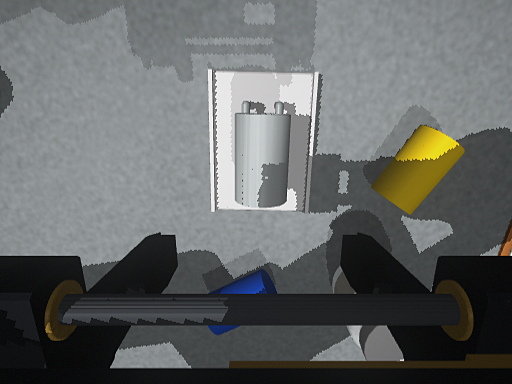

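The wrist view shows the cup at (262,160), centred between the fingers, with its closed end nearest the gripper. It measures 80 x 48 mm at 22.7°, so it needs about -1° of yaw. I'll check how high the plate's side strips are before lowering.

Run:
```python
from h import *
w=cloud(get_image("wrist")).reshape(-1,3); d=np.array([.923,.386]); n=np.array([-.386,.923])
r=w[:,:2]-[.5885,-.253]; t=r@d; l=r@n
for a in range(-70,71,10):
    m=(abs(t)<.05)&(abs(l*1000-a)<5); print(a,m.sum(),np.nanpercentile(w[m,2],[50,98]).round(3) if m.any() else 0)
```

```text
-70 890 [0.    0.264]
-60 2585 [0.263 0.281]
-50 10841 [0.269 0.288]
-40 4455 [0.269 0.291]
-30 2766 [0.273 0.291]
-20 3324 [0.272 0.291]
-10 3570 [0.272 0.291]
0 3555 [0.272 0.291]
10 3307 [0.271 0.291]
20 2927 [0.271 0.291]
30 2587 [0.272 0.291]
40 2960 [0.271 0.291]
50 11023 [0.266 0.29 ]
60 5086 [0.273 0.28 ]
70 1227 [0.001 0.27 ]
```

```bash
python3 - <<'E'
from h import *
w=cloud(get_image("wrist")).reshape(-1,3); w=w[w[:,2]<.12]; d=np.array([.923,.386]); n=np.array([-.386,.923])
r=w[:,:2]-[.5885,-.253]; t=r@d; l=r@n
for a in(-65,-60,-55,-50,-45,-40,40,45,50,55,60,65):
    m=(abs(t)<.06)&(abs(l*1000-a)<2.5); print(a,m.sum(),np.percentile(w[m,2],[50,98]).round(3))
E
python3 -m pendant '[[0,0,-1,-0.2],[0,0,-2,-0.2],[0,0,-3,-0.2],[0,0,-3,-0.2]]'
```

```text
-65 478 [0.    0.002]
-60 412 [0.    0.002]
-55 343 [0.014 0.016]
-50 613 [0.008 0.015]
-45 500 [0.008 0.009]
-40 508 [0.008 0.009]
40 496 [0.008 0.01 ]
45 517 [0.008 0.01 ]
50 614 [0.01  0.015]
55 278 [0.013 0.015]
60 483 [0.    0.002]
65 485 [0.    0.002]
clock: 2.35
tool_pos: [0.5605, -0.2602, 0.0964]
tcp_rot: [-0.003, 0.98, 0.197, -0.003]
contact_force: [-0.5, 0.1, -1.2]
gripper_width: 0.998
finger_force: 0.0
```

```bash
python3 -m pendant '[[0,0,-1,0],[0,-0.04,-2,0],[0,-0.04,-2,0],[0,-0.04,-2,0]]'
```

```text
clock: 2.75
tool_pos: [0.5641, -0.2632, 0.042]
tcp_rot: [0.0, 0.98, 0.197, 0.0]
contact_force: [0.1, 0.4, 0.9]
gripper_width: 1.002
finger_force: 0.0
```

```bash
python3 -m pendant '[[0,0,0,0],[0,0,0,0],[0,0,0,0],[0,0,0,0],[0,0,0,0],[0,0,0,0],[0,0,0,0],[0,0,0,0],[0,0,0,0]]' -0.1 4
```

```text
clock: 3.65
tool_pos: [0.5645, -0.2634, 0.0414]
tcp_rot: [0.001, 0.98, 0.198, 0.001]
contact_force: [1.5, -3.8, 2.8]
gripper_width: 0.573
finger_force: 3.7
```

```bash
python3 -m pendant '[[0,0,0.5,0],[0,0,1,0],[0,0,1.5,0],[0,0,2.2,0],[0,0,3,0],[0,0,4,0],[0,0,5,0],[0,0,5,0],[0,0,5,0]]' -0.1 3
python3 - <<'E'
from h import *
p=get_image("scene"); w=cloud(p)
q=w.reshape(-1,3); m=(np.linalg.norm(q[:,:2]-[.58,-.255],axis=1)<.09)&(q[:,2]<.3)&(q[:,2]>.02); print(m.sum())
cv2.imwrite("pics/s2.png",cv2.resize(p["frame"][80:230,90:250],(640,600),interpolation=cv2.INTER_CUBIC))
E
```

```text
clock: 4.55
tool_pos: [0.564, -0.2623, 0.1917]
tcp_rot: [0.0, 0.98, 0.198, 0.001]
contact_force: [0.1, -0.4, -1.5]
gripper_width: 0.555
finger_force: 3.0
1816
```

View pics/s2.png

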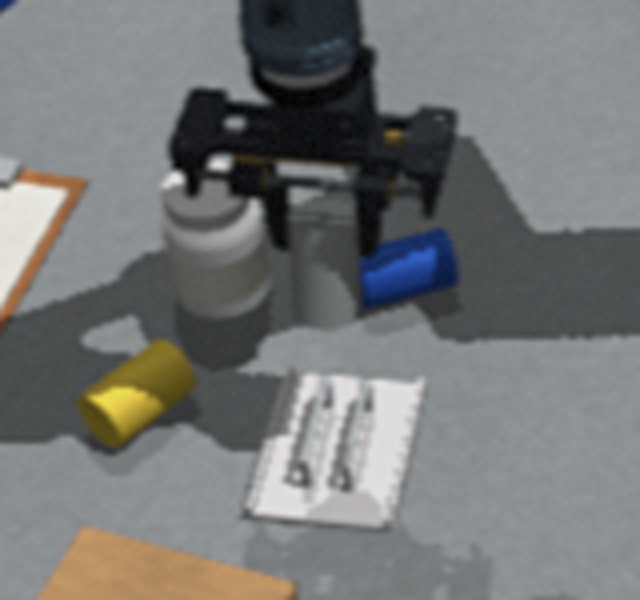

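The scene view shows the cup hanging mouth down between the fingers, at about (325,265) in the crop. I'll tighten the grip and measure its tilt.

```bash
python3 -m pendant '[[0,0,0,0],[0,0,0,0],[0,0,0,0]]' -0.3 20
python3 - <<'E'
from h import *
s=sense(); T=np.array(s["tool_pos"]); M=Rm(s["tcp_rot"])
for n in("scene","wrist"):
    p=get_image(n); w=cloud(p); r=(w-T)@M  # tool coords, z down
    m=(abs(r[...,1])<.022)&(abs(r[...,0])<.08)&(r[...,2]>-.05)&(r[...,2]<.10)
    print(n,m.sum(),"y",np.nanmean(r[m][:,1]))
    for z in np.arange(-.045,.09,.008):
        k=m&(abs(r[...,2]-z)<.004)&(abs(r[...,1])<.006)
        if k.sum()>2: print(round(z,3),k.sum(),np.percentile(r[k][:,0],[5,50,95]).round(4))
    cv2.imwrite(f"pics/{n}3.png",p["frame"])
E
```

```text
clock: 4.9
tool_pos: [0.5633, -0.2621, 0.1895]
tcp_rot: [-0.001, 0.98, 0.198, -0.001]
contact_force: [-0.1, 0.1, -0.7]
gripper_width: 0.551
finger_force: 19.9
scene 486 y -0.0015154890831347123
-0.037 16 [0.0109 0.0229 0.0277]
-0.029 27 [-0.0142  0.0057  0.0293]
-0.021 16 [-0.0179  0.0294  0.0348]
-0.013 8 [0.029  0.0321 0.034 ]
-0.005 15 [0.0311 0.0336 0.0379]
0.003 10 [0.0351 0.0383 0.0431]
0.011 11 [0.0341 0.0383 0.0435]
0.019 7 [0.039  0.043  0.0448]
0.027 13 [0.04   0.0431 0.0469]
0.035 9 [0.0436 0.0463 0.05  ]
wrist 11988 y -1.1061661479523576e-05
-0.037 997 [0.0103 0.0192 0.0251]
-0.029 1127 [-0.0059  0.0056  0.0272]
-0.021 309 [0.0274 0.0287 0.0301]
-0.013 256 [0.0298 0.0311 0.0323]
-0.005 224 [0.0321 0.0334 0.0347]
0.003 196 [0.0343 0.0357 0.037 ]
0.011 173 [0.0367 0.038  0.0395]
0.019 150 [0.0391 0.0404 0.0417]
0.027 139 [0.0415 0.0428 0.044 ]
0.035 110 [0.0439 0.0451 0.0462]
0.043 4 [0.0459 0.046  0.0465]
```

View pics/wrist3.png

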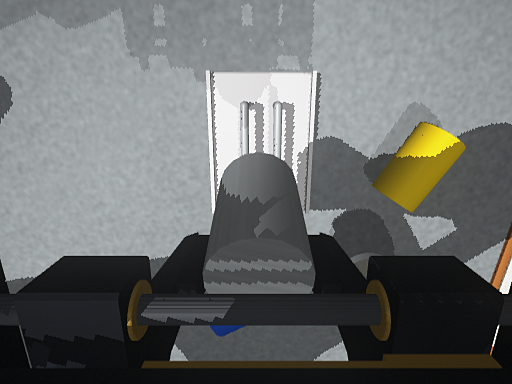

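Wrist view: the cup hangs with its axis leaning about 16° toward the camera, because pad friction stopped the swing early. I'll square it by pressing the rim lightly on the clear table between the drainer and the trays, using a soft grip.

```bash
python3 -m pendant '[[0,1,0,0],[0,2.2,0,0],[0,3.6,-0.5,0],[0,4.8,-1.5,0],[0,5.5,-2.7,0],[0,5.6,-3.7,0],[0,5.6,-4.2,0],[0,5.6,-4.2,0]]' && python3 -m pendant '[[0,0,-0.1,0],[0,0,-0.2,0],[0,0,-0.3,0],[0,0,-0.4,0],[0,0,-0.45,0],[0,0,-0.5,0],[0,0,-0.55,0],[0,0,-0.55,0]]' -0.3 4
cat > meas.py <<'E'
from h import *
s=sense(); T=np.array(s["tool_pos"]); M=Rm(s["tcp_rot"]); w=cloud(get_image("wrist")); r=(w-T)@M
m=(abs(r[...,1])<.006)&(r[...,0]>.015)&(r[...,0]<.06)&(r[...,2]>-.022)&(r[...,2]<min(.044,T[2]-.006))
q=r[m]; f=np.polyfit(q[:,2],q[:,0],1); print("tilt deg",np.degrees(np.arctan(f[0])),"front x at z=-19mm",np.polyval(f,-.019),m.sum(),T)
k=(abs(r[...,1])<.01)&(abs(r[...,0])<.015)&(r[...,2]<-.02)&(r[...,2]>-.045); print("top z rel TCP",np.percentile(r[k][:,2],[5,50,95]) if k.sum() else 0)
E
python3 meas.py
```

```text
clock: 5.8
tool_pos: [0.5623, -0.0941, 0.0625]
tcp_rot: [-0.001, 0.98, 0.198, -0.002]
contact_force: [-0.3, 0.6, -1.5]
gripper_width: 0.551
finger_force: 19.9
clock: 6.6
tool_pos: [0.5654, -0.095, 0.0497]
tcp_rot: [0.001, 0.98, 0.198, 0.002]
contact_force: [0.8, 1.4, 5.1]
gripper_width: 0.551
finger_force: 4.0
tilt deg 14.716996240432135 front x at z=-19mm 0.030818050945196424 1329 [ 0.56538687 -0.09496959  0.04966184]
top z rel TCP [-0.03694581 -0.03458814 -0.03208547]
```

```bash
python3 -m pendant '[[0.1,0.04,-0.03,0],[0.2,0.08,-0.05,0],[0.3,0.12,-0.05,0],[0.4,0.17,-0.05,0],[0.5,0.21,-0.05,0],[0.6,0.25,-0.05,0],[0.7,0.3,-0.05,0],[0.8,0.34,-0.05,0],[0.8,0.34,-0.05,0]]' -0.3 3; python3 meas.py
```

```text
clock: 7.55
tool_pos: [0.5882, -0.0841, 0.0466]
tcp_rot: [-0.0, 0.98, 0.198, 0.0]
contact_force: [-0.3, 0.4, -1.6]
gripper_width: 0.558
finger_force: 3.0
tilt deg 2.520498430972002 front x at z=-19mm 0.03258507103072555 846 [ 0.58818471 -0.0841247   0.04664441]
top z rel TCP [-0.03583265 -0.03485702 -0.03388486]
```

```bash
python3 -m pendant '[[0,0,0,0],[0,0,0,0],[0,0,0.2,0],[0,0,0.8,0],[0,0,1.8,0],[0,0,3,0],[0,0,4.2,0],[0,0,4.8,0],[0,0,4.8,0]]' -0.3 20 && python3 -m pendant '[[0,0.5,0,0],[0,1.4,0,0],[-0.1,2.6,0,0],[-0.2,4,0,0],[-0.3,5.4,0,0],[-0.3,6.8,0,0],[-0.4,8.2,0,0],[-0.5,9.4,0,0],[-0.5,10.3,0,0],[-0.5,10.8,0,0],[-0.5,11.1,0,0],[-0.5,11.1,0,0],[-0.5,11.1,0,0]]'; python3 meas.py
python3 - <<'E'
from h import *
for n in("scene","top"):
    p=get_image(n); w=cloud(p).reshape(-1,3); m=np.linalg.norm(w[:,:2]-[.579,.253],axis=1)<.07
    a=m&(w[:,2]>.03)&(w[:,2]<.075); print(n,a.sum(),w[a].mean(0) if a.any() else 0)
    b=m&(w[:,2]>.009)&(w[:,2]<.015); 
    if b.sum()>9: print("tray",cv2.minEnclosingCircle((w[b][:,:2]*1000).astype(np.float32)))
    if n=="scene": cv2.imwrite("pics/s4.png",cv2.resize(p["frame"][130:290,250:420],(638,600),interpolation=cv2.INTER_CUBIC))
E
```

```text
clock: 8.5
tool_pos: [0.5899, -0.0851, 0.195]
tcp_rot: [0.002, 0.98, 0.198, 0.003]
contact_force: [-0.1, -1.0, -0.5]
gripper_width: 0.548
finger_force: 20.0
clock: 9.8
tool_pos: [0.5728, 0.2478, 0.1902]
tcp_rot: [0.0, 0.98, 0.197, -0.0]
contact_force: [-0.3, 0.1, -0.6]
gripper_width: 0.549
finger_force: 20.0
tilt deg 2.499348574542692 front x at z=-19mm 0.032623902042816504 851 [0.57277043 0.24776281 0.19017313]
top z rel TCP [-0.03580772 -0.03487515 -0.03397612]
scene 66 [0.58249606 0.25409371 0.0517885 ]
tray ((578.6228637695312, 254.03646850585938), 56.142234802246094)
top 72 [0.57618329 0.2512641  0.05533314]
tray ((577.8482055664062, 253.79090881347656), 55.05689239501953)
```

View pics/s4.png

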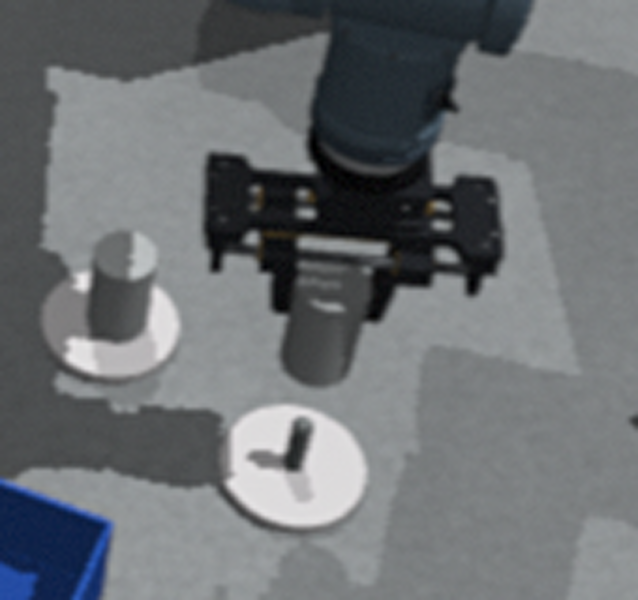

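The scene view shows the cup mouth down above the bare peg (peg at (300,440), tray centre about (298,467)). The dry cup is untouched. Next I'll lower it.

```bash
python3 -m pendant '[[-0.05,0.08,-0.3,0],[-0.05,0.08,-0.8,0],[-0.05,0.08,-1.4,0],[-0.05,0.08,-2,0],[-0.05,0.08,-2.5,0],[-0.05,0.08,-3,0],[-0.05,0.08,-3.5,0],[-0.05,0.08,-4,0],[-0.05,0.08,-4.2,0],[-0.05,0.08,-4.2,0]]' && python3 -m pendant '[[0,0,-0.05,0],[0,0,-0.1,0],[0,0,-0.15,0],[0,0,-0.2,0],[0,0,-0.23,0],[0,0,-0.23,0]]' -0.3 6; python3 meas.py
```

```text
clock: 10.95
tool_pos: [0.5706, 0.2509, 0.0634]
tcp_rot: [0.0, 0.98, 0.198, -0.001]
contact_force: [0.5, 0.1, -1.3]
gripper_width: 0.548
finger_force: 20.0
clock: 11.55
tool_pos: [0.5715, 0.2511, 0.058]
tcp_rot: [-0.0, 0.98, 0.198, 0.0]
contact_force: [1.1, 0.2, -1.2]
gripper_width: 0.555
finger_force: 6.0
tilt deg 2.4347566067224364 front x at z=-19mm 0.03258893414967484 848 [0.57150203 0.25113531 0.05796729]
top z rel TCP [-0.03579101 -0.03484976 -0.03386808]
```

```bash
python3 -m pendant '[[0,0,-0.03,0],[0,0,-0.06,0],[0,0,-0.09,0],[0,0,-0.09,0],[0,0,-0.09,0]]' -0.3 4; python3 meas.py
```

```text
clock: 12.1
tool_pos: [0.5729, 0.2516, 0.0565]
tcp_rot: [-0.0, 0.98, 0.198, 0.002]
contact_force: [2.7, 2.0, 5.7]
gripper_width: 0.551
finger_force: 4.0
tilt deg 7.181620155076203 front x at z=-19mm 0.031636404847683604 868 [0.5729137  0.25158371 0.05647264]
top z rel TCP [-0.03641357 -0.03554888 -0.03465162]
```

```bash
python3 -m pendant '[[0.06,0.03,0,0],[0.12,0.05,0,0],[0.18,0.07,0,0],[0.24,0.1,0,0],[0.24,0.1,0,0]]' -0.3 3; python3 meas.py
python3 - <<'E'
from h import *
p=get_image("scene"); cv2.imwrite("pics/s5.png",cv2.resize(p["frame"][180:290,270:390],(654,600),interpolation=cv2.INTER_CUBIC))
E
```

```text
clock: 12.65
tool_pos: [0.5784, 0.2541, 0.0547]
tcp_rot: [-0.0, 0.98, 0.198, -0.0]
contact_force: [-2.2, -0.9, 3.1]
gripper_width: 0.554
finger_force: 3.0
tilt deg 9.930527474605489 front x at z=-19mm 0.0283068834269836 1342 [0.57836718 0.25411815 0.05471331]
top z rel TCP [-0.03958607 -0.03845113 -0.03744229]
```

View pics/s5.png

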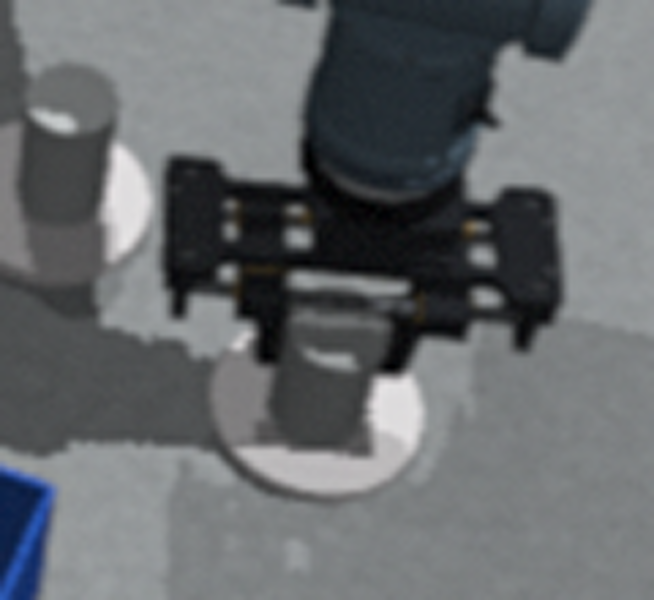

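The cup appears upright over the peg, at about (330,390) in the crop. My last two tilt fits included tray points, so I'll refit without them.

```bash
sed -i 's/T\[2\]-.006/T[2]-.02/' meas.py; python3 meas.py
```

```text
tilt deg -3.46052557042523 front x at z=-19mm 0.031676291908645696 571 [0.57835442 0.254129   0.05476097]
top z rel TCP [-0.03944847 -0.03842491 -0.03744895]
```

```bash
python3 -m pendant '[[-0.05,-0.02,0,0],[-0.1,-0.04,0.02,0],[-0.14,-0.06,0.02,0],[-0.14,-0.06,0.02,0]]' -0.3 3; python3 meas.py
```

```text
clock: 13.2
tool_pos: [0.574, 0.2521, 0.0555]
tcp_rot: [0.0, 0.98, 0.198, -0.0]
contact_force: [-0.1, 0.4, -2.2]
gripper_width: 0.55
finger_force: 3.0
tilt deg -3.4237936001063103 front x at z=-19mm 0.03166848908480601 585 [0.57398837 0.25213845 0.05545585]
top z rel TCP [-0.03944997 -0.03840741 -0.03741434]
```

```bash
python3 -m pendant '[[0,0,-0.04,0],[0,0,-0.07,0],[-0.05,-0.02,-0.08,0],[-0.1,-0.04,-0.08,0],[-0.14,-0.06,-0.08,0],[-0.14,-0.06,-0.08,0]]' -0.3 3; python3 meas.py
```

```text
clock: 13.85
tool_pos: [0.57, 0.2504, 0.0533]
tcp_rot: [0.0, 0.98, 0.198, -0.0]
contact_force: [0.2, -0.1, 0.8]
gripper_width: 0.554
finger_force: 3.0
tilt deg -1.077946480623879 front x at z=-19mm 0.031068159831579442 667 [0.57000299 0.25039785 0.05327119]
top z rel TCP [-0.03992624 -0.03904047 -0.03816625]
```

The cup is upright and down: its top is at 92 mm, so the rim is on the 12 mm tray. Releasing now and retreating straight up.

```bash
python3 -m pendant '[[0,0,0,0],[0,0,0,0],[0,0,0,0],[0,0,0,0],[0,0,0,0],[0,0,0,0]]' 0.6 && python3 -m pendant '[[0,0,0.3,0],[0,0,1,0],[0,0,2,0],[0,0,3.2,0],[0,0,4.4,0],[0,0,5,0],[-1,0,5,0],[-2,0,5,0],[-3,0,5,0],[-4,0,5,0],[-4,0,5,0],[-4,0,5,0]]'
python3 - <<'E'
from h import *
for n in("scene","top"):
    p=get_image(n); w=cloud(p).reshape(-1,3)
    for c in((.578,.254),(.52,.08)):
        a=(np.linalg.norm(w[:,:2]-c,axis=1)<.06)&(w[:,2]>.086)&(w[:,2]<.1); q=w[a]; f=np.linalg.lstsq(np.c_[q[:,:2]-q[:,:2].mean(0),np.ones(len(q))],q[:,2],rcond=None)[0]; print(n,a.sum(),q.mean(0).round(4),"slope",f.round(3))
    if n=="scene": cv2.imwrite("pics/s6.png",cv2.resize(p["frame"][160:290,250:390],(646,600),interpolation=cv2.INTER_CUBIC))
E
```

```text
clock: 14.5
tool_pos: [0.5701, 0.2505, 0.0533]
tcp_rot: [0.0, 0.98, 0.198, -0.0]
contact_force: [-0.4, -0.3, -0.1]
gripper_width: 0.798
finger_force: 0.0
clock: 15.7
tool_pos: [0.4504, 0.2507, 0.2043]
tcp_rot: [-0.0, 0.98, 0.198, 0.001]
contact_force: [0.1, -0.3, 0.9]
gripper_width: 0.8
finger_force: 0.0
scene 232 [0.5789 0.252  0.0916] slope [-0.004 -0.039  0.092]
scene 188 [0.5216 0.0795 0.092 ] slope [-0.001  0.003  0.092]
top 324 [0.5797 0.2503 0.0922] slope [-0.009  0.009  0.092]
top 395 [0.5188 0.0787 0.0923] slope [-0.     0.013  0.092]
```

View pics/s6.png

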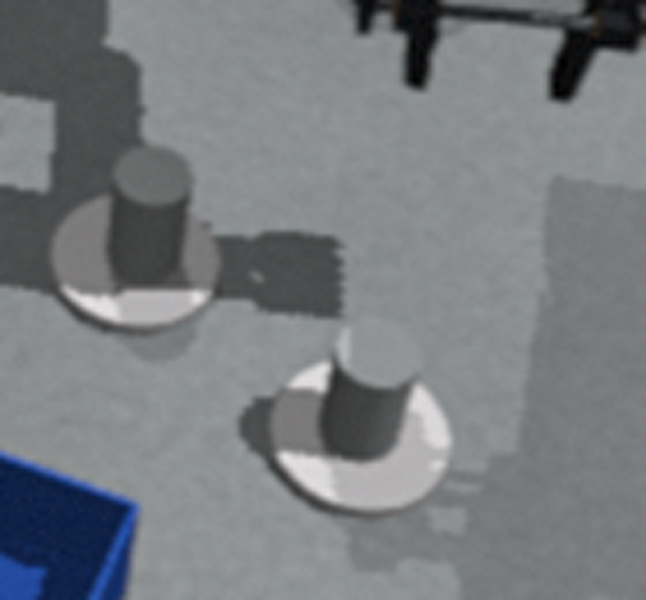

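The picture shows the cup standing upside down on the peg tray at (370,400) with its top level at 92 mm. The dry cup at (150,215) has not moved and the arm is clear.

```bash
python3 -c "from cell import close_job; print(close_job())"
```

```text
the job is handed in; nothing more can be done
None
```

The cup stands mouth down over the bare peg with its rim flat on the tray and the arm clear of it. The other drying cup was left alone, and I handed the job in at about 16 s of the 38 s allowed.

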